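# Count along the divider rack and push the bit case into the third gap

## Task

Starting over the gap next to the rack's tall end panel, run a shut fingertip along the top of the steel rail, counting every gap whether empty or filled, and stop over the third without going on to the fourth. Then push the drill-bit case that stands on the rack's front tray along the tray and fully home into that third gap with the fingertips, without lifting or toppling it. Leave the cases already stored and everything else on the bench where they are.

Things in the scene. Friction and masses are not known exactly. Their poses are not given: they have to be found in the camera images.
- rack: Fixed grey sheet-metal divider rack. Origin: on the bench, mid-width, under the dividers' front edge; x points into the gaps (away from the robot), y along the rack, z up. 7 upright dividers (4 mm thick, rounded fronts, x 0 to 70 mm, top z 60 mm) at y -138, -92, -46, 0, 46, 92, 138 mm make 6 gaps 42 mm clear, centres at y -115, -69, -23, 23, 69, 115 mm. Floor sheet: top at z 4 mm
- tray_mid (a point): Middle of the rack's front tray, on its floor (rack x -43.5 mm, y 0, z 4 mm). The tray is 316 mm wide along y, open at both sides, and runs from a low front lip (3 mm thick, rack x -90 to -87 mm, top 14 mm above the bench) to the dividers at rack x 0. Its floor runs on level into the gaps
- back_stop_mid (a point): Middle of the top edge of the low stop that closes all the gaps at the back: face at rack x 68 mm, top 28 mm above the bench
- top_rail: Plain steel flat bar fixed across the front tops of the dividers: 284 mm long along the rack's y, 22 mm deep (rack x 0 to 22 mm), 6 mm thick, its top at 66 mm above the bench. It bridges all the gaps, which pass under it. Origin: in the rack frame at x 0 (front edge of the bar), mid-length, z 63 mm
- tall_end: The taller of the rack's two grey end panels: 70 mm deep, 14 mm thick, 100 mm high, its top 104 mm above the bench. It may stand at either end of the rack. Origin: centre of its underside, 4 mm above the bench, at rack x 35 mm and rack y +150 or -150 mm; axes as the rack's. Along the rack's y, the centres of the first, second and third gaps lie 35, 81 and 127 mm from this origin, towards the rack's middle
- low_end: The lower end panel, at the other end of the rack: 70 mm deep, 14 mm thick, 40 mm high. Origin: centre of its underside
- bit_case_mid (a point): Middle of the drill-bit case to be pushed: loose black plastic box with a small steel clasp, 80 mm long (x), 30 mm wide (y), 46 mm high (z), 0.15 to 0.3 kg, standing on the tray with its length along the rack's x. This point is half-way up, 27 mm above the bench. Fully home it touches the back stop: this point is then at rack x 28 mm, and the case's rear end stands 12 mm out from the front of the rail. It slides with moderate friction
- bit_case: The same case; origin at the centre of its underside
- stored_case_a_mid (a point): Middle of an identical case already stored in one of the gaps; leave it
- stored_case_b_mid (a point): Middle of another identical stored case; leave it
- tape_roll: Cardboard-brown tape roll lying flat, 90 mm diameter, 40 mm high; bystander, origin under its centre
- paint_tin: Paint tin 80 mm diameter, 100 mm high; bystander, origin under its centre
- spray_can: Steel spray can 60 mm diameter, 140 mm high; bystander, origin under its centre
- screwdriver: Screwdriver lying on the bench; bystander
- mug: White mug 80 mm diameter, 90 mm high; bystander, origin under its centre
- plumb_weight: Brass weight 44 mm diameter, 45 mm high; bystander, origin under its centre
Not all that is in view belongs to the job. What is shaped like the bit_case but green or red is not meant.

How it is judged (in metres and radians):
On the way, in this order (a step that is already met when the one before it is completed fails the run):
1. a fingertip touches the rail over the first gap from the tall end (contact force between the fingers and top_rail above 0.3 N and (y of the grasp point in the frame of tall_end between 0.021 and 0.047 m or y of the grasp point in the frame of tall_end between -0.047 and -0.021 m)), for 0.03 s.
2. still on the rail, it passes the divider after the first gap (contact force between the fingers and top_rail above 0.3 N and (y of the grasp point in the frame of tall_end between 0.049 and 0.067 m or y of the grasp point in the frame of tall_end between -0.067 and -0.049 m)), for 0.03 s.
3. it is on the rail over the second gap (contact force between the fingers and top_rail above 0.3 N and (y of the grasp point in the frame of tall_end between 0.069 and 0.093 m or y of the grasp point in the frame of tall_end between -0.093 and -0.069 m)), for 0.03 s.
4. still on the rail, it passes the divider after the second gap (contact force between the fingers and top_rail above 0.3 N and (y of the grasp point in the frame of tall_end between 0.095 and 0.113 m or y of the grasp point in the frame of tall_end between -0.113 and -0.095 m)), for 0.03 s.
5. it is on the rail over the third gap (contact force between the fingers and top_rail above 0.3 N and (y of the grasp point in the frame of tall_end between 0.115 and 0.139 m or y of the grasp point in the frame of tall_end between -0.139 and -0.115 m)), for 0.03 s.
6. the bit case is pushed fully home into the third gap ((y of bit_case_mid in the frame of tall_end between 0.118 and 0.136 m or y of bit_case_mid in the frame of tall_end between -0.136 and -0.118 m) and x of bit_case_mid in the frame of rack above 0.023 m and z of bit_case_mid in the frame of rack between 0.023 and 0.031 m and angle between bit_case_mid's own z axis and vertical below 0.1 rad), for 0.2 s.
At the end, for the whole second after the job is handed in: The bit case stands upright on the rack floor in the third gap from the tall end (its middle within 9 mm of the gap's centre line), its front within 5 mm of the back stop, at rest (all of step 6 and linear speed of bit_case below 0.01 m/s); the robot touches nothing.
It fails at once if the fingertip runs on along the rail over the fourth gap or beyond (contact force between the fingers and top_rail above 0.3 N and (y of the grasp point in the frame of tall_end between 0.158 and 0.4 m or y of the grasp point in the frame of tall_end between -0.4 and -0.158 m)).
It fails at once if the bit case is lifted or leaves the rack floor (z of bit_case_mid in the frame of rack above 0.039 m or z of bit_case_mid in the frame of rack below 0.017 m).
It fails at once if the bit case is tipped (angle between bit_case_mid's own z axis and vertical above 0.35 rad).
It fails at once if a stored case is moved (distance of any of stored_case_a_mid, stored_case_b_mid from where it was at the start of the episode above 0.012 m).
It fails at once if another thing on the bench is disturbed (distance of any of tape_roll, paint_tin, spray_can, screwdriver, mug, plumb_weight from where it was at the start of the episode above 0.025 m).
It also fails if it takes over 64 s, if anything falls off the work surface, if the arm or the gripper's body presses on something with over 40 N, if the wrist force passes 120 N, or if a joint passes its speed limit or range.

## Robot

A 6-joint arm with a two-finger parallel gripper is mounted at the origin on the work surface. World frame = base frame: x ahead of the robot, y to its left, z up, the work surface at z = 0. Lengths are in mm, angles in rad, forces in N, time in s.
With the tool pointing down it reaches from about 350 to 975 mm from the base axis. Payload 7.1 kg.
Tool frame: the origin (TCP) lies at the very end of the fingers, on their centre line; the grasp point (between the pads) lies 19 mm behind it (grip_point_offset is the distance from the TCP to the grasp point, in mm); z points along the fingers, y is the direction in which the jaws open and shut (so a half turn about z gives the same grasp; the last joint's range is limited). The gripper opens to 88 mm and grips with 3 to 60 N. Pads are 20 mm wide; open, the fingers measure 115 mm over their backs; the gripper's body (75 mm by 178 mm) begins 61 mm behind the grasp point.
Start: joints at [1.303, 0.423, 1.63, -0, 1.089, -0.019], TCP at [153.869, 605.747, 222.675] pointing down, gripper open.
Joint ranges: [-3, 3], [-0.9, 2.11], [0.09, 2.58], [-1.31, 4.45], [0.11, 2.69], [-2.54, 2.54]. Speed limits (rad/s): [2.39, 2.39, 3.01, 3.14, 3.14, 3.14].

## Interface

Orientations are given as [roll, pitch, yaw] about the fixed x, y, z axes, in that order (R = Rz(yaw) Ry(pitch) Rx(roll)).
In Python, from cell import get_state, camera, calibration, job_done, grip_point_offset gives the robot as it stands. The module is installed in compiled form; this text tells all that it offers.
- The arm moves only by the shell command python3 -m creep 'ROWS' [OPENING] [FORCE]. ROWS is JSON, a list of rows, each an object with "slide": the shift along the tool's x, y, z in mm, a list of three; "roll": the turn about the tool's z in rad. A call has 1 to 8 rows; each row shifts and turns the commanded pose from where the row before left it, along the tool's axes as they then stand; what a row does not reach is not made up. A row lasts 1/8 s, in which the tool goes at most 62.5 mm and 10.7 degrees, less where a joint would pass 70% of its speed; a pose out of reach is approached as far as the arm can. A call with a gripper value outside its range is refused whole. OPENING is the closure, from -1 (fully open) to 1 (shut), so that 0 is half open, set as the call begins (- or left out, the last holds). The fingers move at their own pace and stop on an object; FORCE is the grip in N (left out, the last holds). Time passes only in rows, so rows that do not move let the fingers close. It gives the time, the measured TCP pose, the force and the opening at its end, in the units of the state.
- get_state(): the state, without advancing time (a new reading comes with each control period).
- camera(name): name is "scene" or "side" or "wrist"; returns the picture (384x512x3 uint8, red, green, blue); there is no depth.
- calibration(name): a dict with "fx", "fy", "cx", "cy" (pixels), "R" (3x3) and "t" (3): a world point X has camera coordinates R X + t. Camera axes: x right, y down, z forward; pixel columns grow to the right and rows downward; lengths in mm; the calibration is good to about 2 mm. A picture is of the moment at which its call begins: read the wrist's pose just before it. calibration takes no time and is no camera call; for the wrist camera it gives the pose at the moment of the call.
- job_done(): hands the job in, once; it reports no verdict.
The state is a dict: "time_s": time; "q": joint angles; "qvel": joint speeds; "joint_efforts": joint torques, N m; "tcp_pos": TCP position; "tcp_rot": TCP orientation; "force": force on the tool from outside, world axes, zero at the start; "moment": the same for the moment, N m; "opening": opening from 0.0 (shut) to 1.0 (fully open).
Only numpy, scipy, OpenCV 4.12 (cv2) and the standard library are available. Lean on these libraries where they do the work, as an engineer would, in place of code of your own. Each camera call takes 0.05 s, during which the arm holds its last target. There are 200 camera calls.

## Working session

There is one attempt and no reset: what is moved stays moved. The work goes in short steps, Python scripts to look and compute and a shell command to move; the robot and the scene stay as the last step left them, time stands still between calls to the robot, and variables do not carry over. Pictures are saved under pics/ and viewed, on a budget of 10 in all, crops included, one or two more only if the job needs it, and the job is handed in when it is done.

```bash
mkdir -p pics
cat > h.py <<'E'
import numpy as np, cv2
from cell import *
def shot(n,name):
    c=calibration(n); im=camera(n); cv2.imwrite(f'pics/{name}.png',im[:,:,::-1]); return im,c
def ray(c,u,v,z):
    R=np.array(c['R']);t=np.array(c['t']);o=-R.T@t
    d=R.T@np.array([(u-c['cx'])/c['fx'],(v-c['cy'])/c['fy'],1]); return o+d*(z-o[2])/d[2]
def proj(c,X):
    p=np.array(c['R'])@np.array(X)+np.array(c['t']); return p[0]/p[2]*c['fx']+c['cx'],p[1]/p[2]*c['fy']+c['cy']
E
python3 - <<'E'
from h import *
a,c=shot('scene','s0');b,d=shot('side','d0')
import pickle;pickle.dump((c,d,a,b),open('cal.pkl','wb'))
print(get_state(), grip_point_offset if not callable(grip_point_offset) else grip_point_offset())
for k in(c,d): print(-np.array(k['R']).T@np.array(k['t']))
cv2.imwrite('pics/both.png',cv2.resize(np.vstack([a,b])[:,:,::-1],None,fx=.78,fy=.78))
E
```

```text
{'time_s': 0.1, 'q': array([ 1.30299259e+00,  4.23755656e-01,  1.63057917e+00, -6.82393636e-06,
        1.08864435e+00, -1.89814928e-02]), 'qvel': array([ 3.04673416e-04, -1.06357597e-03, -3.05282603e-03, -9.65414972e-04,
        9.94056929e-05,  1.94566664e-03]), 'joint_efforts': array([-4.20292854e-04, -5.45616782e+01, -2.74324518e+01,  6.43888582e-02,
        1.88674981e-02, -8.19662738e-07]), 'tcp_pos': array([153.74782573, 605.27960367, 221.99843951]), 'tcp_rot': array([-3.14020627e+00, -2.02760906e-05,  2.89277356e+00]), 'force': array([ 0.69840844, -0.55494015, -0.36696073]), 'moment': array([ 0.01610091, -0.03469686, -0.02841611]), 'opening': 0.9996221059016714} 18.700000000000003
[1133.06805021  -86.59959708  855.21672276]
[100.97948529 427.19169279 675.76381134]
```

View pics/s0.png

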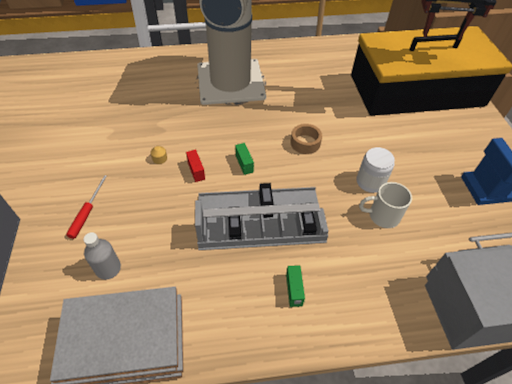

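View pics/d0.png

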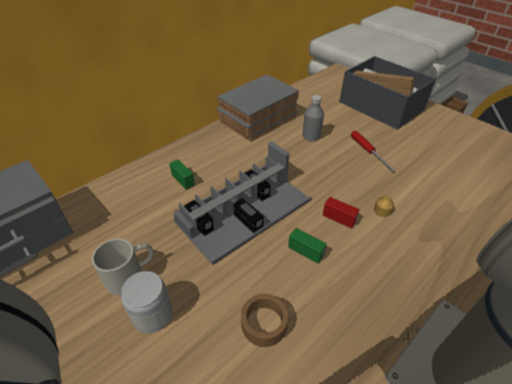

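The scene shows the rack at (195–327, 185–250). The side view shows the tall panel at (278,158), the far end. Enlarging the rack in both views next.

Run:
```python
import cv2,numpy as np
a=cv2.imread('pics/s0.png')[175:260,185:337];b=cv2.imread('pics/d0.png')[140:265,165:317]
cv2.imwrite('pics/c1.png',np.vstack([cv2.resize(a,(608,340),interpolation=cv2.INTER_CUBIC)]))
cv2.imwrite('pics/c2.png',cv2.resize(b,(608,500),interpolation=cv2.INTER_CUBIC))
```

```text
(no output)
```

View pics/c1.png

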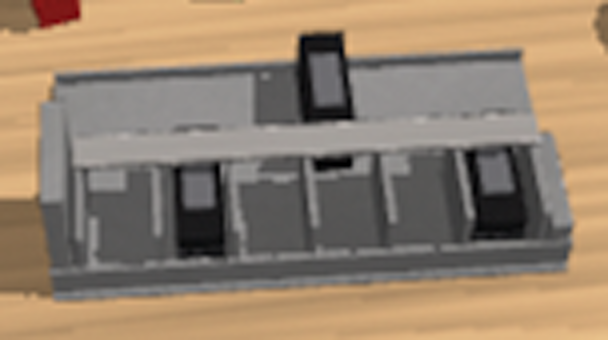

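View pics/c2.png

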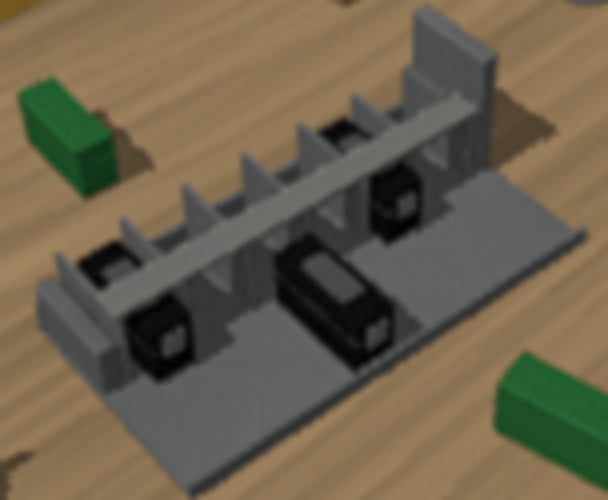

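Black case candidates: tray case (scene ≈ (266,195), side ≈ (248,214)), stored case in gap 2 (scene (235,227)), and stored case in gap 6 at the low end (scene (309,221)). Red and green boxes are off the rack and not meant. The tray case is the only black one standing on the front tray with its full length out, so it is the target. The tall panel is at the left in the scene view, which is world −y.

```bash
cat > fit.py <<'E'
from h import *
import pickle
from scipy.optimize import least_squares
c,d,a,b=pickle.load(open('cal.pkl','rb'))
S=lambda x,y:(185+x/4-.4,175+y/4-.4); D=lambda x,y:(165+x/4-.4,140+y/4-.4)
P=[(c,(-90,-158,14),S(55,75)),(c,(-90,158,14),S(522,51)),(c,(0,-142,66),S(75,138)),(c,(0,142,66),S(538,115)),
(c,(22,-142,66),S(75,166)),(c,(22,142,66),S(541,143)),
(d,(-90,158,14),D(190,488)),(d,(-90,-158,14),D(585,232)),(d,(0,142,66),D(110,315)),(d,(0,-142,66),D(474,105)),(d,(0,-143,104),D(488,68)),(d,(0,-157,104),D(496,55))]
def w(p,X):
    C,s=np.cos(p[2]),np.sin(p[2]); return np.array([p[0]+C*X[0]-s*X[1],p[1]+s*X[0]+C*X[1],X[2]])
f=lambda p:np.array([np.subtract(proj(k,w(p,X)),q) for k,X,q in P]).ravel()
r=least_squares(f,[600,0,0],loss='soft_l1');p=r.x
print(p);print(f(p).reshape(-1,2).round(1).tolist())
def inv(p,X): 
    C,s=np.cos(p[2]),np.sin(p[2]);x,y=X[0]-p[0],X[1]-p[1];return np.round([C*x+s*y,-s*x+C*y],1)
pickle.dump(p,open('rack.pkl','wb'))
if __name__=='__main__':
    for q in[(300,37),(343,34),(352,118),(305,122)]: print('top scene',inv(p,ray(c,*S(*q),50)))
    for q in[(313,235),(278,258),(355,322),(392,297)]: print('top side',inv(p,ray(d,*D(*q),50)))
    for q in[(278,290),(355,368),(390,342)]: print('bot side',inv(p,ray(d,*D(*q),4)))
E
python3 fit.py
```

```text
[ 5.79833421e+02  2.10127315e+01 -5.64198295e-02]
[[-0.1, -0.6], [0.6, -0.4], [-0.8, -0.3], [-0.5, -0.4], [-0.8, 0.3], [0.3, -0.0], [-1.2, 0.1], [-0.3, -0.8], [-0.1, 0.6], [0.6, 1.0], [-1.8, -1.2], [0.2, -0.1]]
top scene [-81.5   4.1]
top scene [-82.3  32.3]
top scene [-15.  31.]
top scene [-13.7   1.4]
top side [-9.8  3.3]
top side [-11.6  31.7]
top side [-80.7  28.7]
top side [-79.6  -0.5]
bot side [ 2.1 23.3]
bot side [-78.   26.4]
bot side [-76.   -3.2]
```

Rack fitted with about 1 px residuals. The case is centred near rack (−46, 16) and must go to y = −23. I'll write a helper that gives the tool shift to any rack point.

```bash
cat > go.py <<'E'
import sys,pickle
from h import *
from scipy.spatial.transform import Rotation as Ro
p=pickle.load(open('rack.pkl','rb'));s=get_state()
A=Ro.from_euler('z',p[2]).as_matrix();o=np.array([p[0],p[1],0])
R=Ro.from_euler('xyz',s['tcp_rot']).as_matrix()
print('t',round(s['time_s'],2),'rack tcp',(A.T@(s['tcp_pos']-o)).round(1),'F rack',(A.T@s['force']).round(1),'open',round(s['opening'],2))
x=A.T@R[:,0];print('roll needed',round(np.arctan2(x[1],-x[0]) ,3), 'tilt',R[:,2].round(3))
if len(sys.argv)>1:
    g=A@np.array(eval(sys.argv[1]))+o; print('slide',(R.T@(g-s['tcp_pos'])).round(1))
E
python3 -m creep '[{"slide":[0,0,0],"roll":-0.096},{"slide":[0,0,0],"roll":-0.096}]' 1 20; python3 go.py '[11,-115,180]'
```

```text
time_s: 0.35
tcp_pos: [153.8, 605.4, 222.2]
tcp_rot: [-3.141, -0.0, 3.088]
force: [0.4, -0.3, 0.2]
opening: 0.809
t 0.35 rack tcp [-458.3  559.5  222.2] F rack [ 0.4 -0.2  0.2] open 0.81
roll needed -0.003 tilt [-0.    -0.001 -1.   ]
slide [-467.4 -675.7   42.7]
```

```bash
python3 -m creep '[{"slide":[-29,-42,0],"roll":0},{"slide":[-29,-42,0],"roll":0},{"slide":[-29,-42,0],"roll":0},{"slide":[-29,-42,0],"roll":0},{"slide":[-29,-42,0],"roll":0},{"slide":[-29,-42,0],"roll":0},{"slide":[-29,-42,0],"roll":0},{"slide":[-29,-42,0],"roll":0}]'
python3 -m creep '[{"slide":[-29,-42,0],"roll":0},{"slide":[-29,-42,0],"roll":0},{"slide":[-29,-42,0],"roll":0},{"slide":[-29,-42,0],"roll":0},{"slide":[-29,-42,0],"roll":0},{"slide":[-29,-42,0],"roll":0},{"slide":[-29,-42,0],"roll":0},{"slide":[0,0,0],"roll":0}]'; python3 go.py '[11,-115,90]'
```

```text
time_s: 1.35
tcp_pos: [366.9, 255.6, 222.6]
tcp_rot: [-3.142, 0.0, 3.085]
force: [0.6, 1.1, 0.1]
opening: 0.008
time_s: 2.35
tcp_pos: [553.6, -50.5, 222.3]
tcp_rot: [-3.141, 0.0, 3.081]
force: [0.3, -0.2, -0.2]
opening: 0.002
t 2.35 rack tcp [-22.1 -72.9 222.3] F rack [ 0.4 -0.1 -0.2] open 0.0
roll needed 0.004 tilt [ 0. -0. -1.]
slide [-33.2 -41.9 132.3]
```

```bash
python3 -m creep '[{"slide":[-33,-42,0],"roll":0},{"slide":[0,0,44],"roll":0},{"slide":[0,0,44],"roll":0},{"slide":[0,0,44],"roll":0},{"slide":[0,0,0],"roll":0}]'; python3 go.py '[11,-115,66]'
python3 - <<'E'
from h import *
a,_=shot('scene','s1');b,_=shot('side','d1')
cv2.imwrite('pics/c3.png',np.hstack([cv2.resize(x[:,:,::-1],(390,390),interpolation=cv2.INTER_CUBIC) for x in (a[140:270,180:310],b[100:230,215:345])]))
E
```

```text
time_s: 2.98
tcp_pos: [579.7, -90.3, 87.7]
tcp_rot: [3.141, -0.008, 3.085]
force: [-0.0, 0.4, 0.6]
opening: 0.01
t 2.98 rack tcp [   6.1 -111.1   87.7] F rack [-0.1  0.4  0.6] open 0.01
roll needed -0.0 tilt [-0.008  0.002 -1.   ]
slide [-5.  -3.9 21.6]
```

View pics/c3.png

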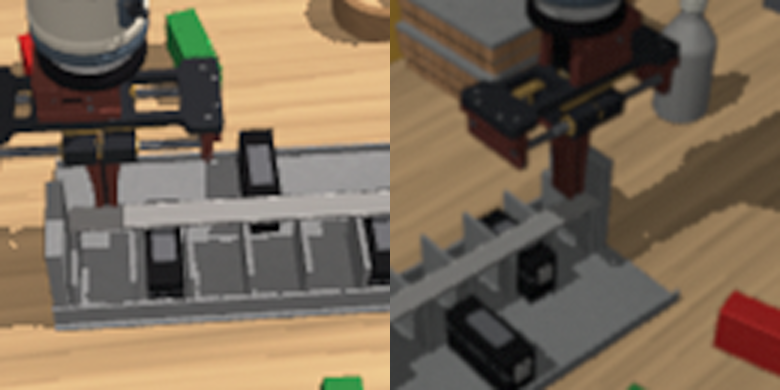

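The shut fingers are just above the rail over gap 1, beside the tall panel (left: tip ≈ (105,200); right: (568,190)). Now descending.

```bash
python3 -m creep '[{"slide":[-4,-3,0],"roll":0},{"slide":[0,0,10],"roll":0},{"slide":[0,0,6],"roll":0},{"slide":[0,0,3],"roll":0},{"slide":[0,0,0],"roll":0}]'; python3 go.py '[11,-115,66]'
```

```text
time_s: 3.7
tcp_pos: [586.5, -94.9, 71.3]
tcp_rot: [3.142, -0.001, 3.085]
force: [-0.4, -0.6, -0.1]
opening: 0.003
t 3.7 rack tcp [  13.2 -115.4   71.3] F rack [-0.4 -0.6 -0.1] open 0.0
roll needed 0.0 tilt [-0.001  0.    -1.   ]
slide [2.2 0.4 5.3]
```

```bash
python3 -m creep '[{"slide":[1,0,3],"roll":0},{"slide":[1,0,2],"roll":0},{"slide":[0,0,1],"roll":0},{"slide":[0,0,0],"roll":0}]'; python3 go.py '[11,-115,66]'
```

```text
time_s: 4.2
tcp_pos: [584.7, -94.8, 66.4]
tcp_rot: [3.142, -0.0, 3.085]
force: [-2.7, -0.1, 6.9]
opening: 0.006
t 4.2 rack tcp [  11.4 -115.4   66.4] F rack [-2.7 -0.2  6.9] open 0.01
roll needed 0.0 tilt [-0.  0. -1.]
slide [0.4 0.4 0.4]
```

Contact at 6.9 N. Sliding along the rail towards gap 3.

```bash
python3 -m creep '[{"slide":[0,3,0.4],"roll":0},{"slide":[0,6,0],"roll":0},{"slide":[0,6,0],"roll":0},{"slide":[0,6,0],"roll":0},{"slide":[0,6,0],"roll":0}]'; python3 go.py '[11,-23,66]'
```

```text
time_s: 4.82
tcp_pos: [587.4, -68.7, 66.4]
tcp_rot: [-3.14, 0.003, 3.085]
force: [-0.3, -5.1, 6.8]
opening: 0.004
t 4.83 rack tcp [ 12.6 -89.2  66.4] F rack [-0.  -5.1  6.8] open 0.0
roll needed 0.0 tilt [ 0.002 -0.001 -1.   ]
slide [ 1.6 66.2  0.3]
```

```bash
python3 -m creep '[{"slide":[0.3,6,0.1],"roll":0},{"slide":[0.3,6,0],"roll":0},{"slide":[0.3,6,0],"roll":0},{"slide":[0,6,0],"roll":0},{"slide":[0,6,0],"roll":0}]'; python3 go.py '[11,-23,66]'
```

```text
time_s: 5.45
tcp_pos: [588.3, -38.8, 66.3]
tcp_rot: [-3.14, 0.003, 3.085]
force: [-0.5, -5.8, 7.2]
opening: 0.002
t 5.45 rack tcp [ 11.8 -59.2  66.3] F rack [-0.2 -5.8  7.2] open 0.0
roll needed 0.0 tilt [ 0.003 -0.002 -1.   ]
slide [ 0.8 36.2  0.3]
```

```bash
python3 -m creep '[{"slide":[0,6,0],"roll":0},{"slide":[0,6,0],"roll":0},{"slide":[0,6,0],"roll":0},{"slide":[0,6,0],"roll":0},{"slide":[0,6,0],"roll":0},{"slide":[0,4,0],"roll":0},{"slide":[0,0,0],"roll":0}]'; python3 go.py '[-46,60,110]'
```

```text
time_s: 6.32
tcp_pos: [590.2, -4.3, 66.4]
tcp_rot: [-3.141, 0.003, 3.085]
force: [-0.2, -1.0, 7.7]
opening: 0.005
t 6.33 rack tcp [ 11.8 -24.7  66.4] F rack [-0.2 -1.   7.7] open 0.01
roll needed -0.0 tilt [ 0.003 -0.001 -1.   ]
slide [ 57.7  84.7 -43.8]
```

The finger is over gap 3 and still in contact, so counting is done. Lifting and moving beside the case on its +y side.

```bash
python3 -m creep '[{"slide":[0,0,-22],"roll":0},{"slide":[0,0,-22],"roll":0},{"slide":[29,43,0],"roll":0},{"slide":[29,43,0],"roll":0},{"slide":[0,0,0],"roll":0},{"slide":[0,0,40],"roll":0},{"slide":[0,0,35],"roll":0},{"slide":[0,0,0],"roll":0}]'; python3 go.py '[-46,60,20]'
python3 - <<'E'
from h import *
a,_=shot('scene','s2');b,_=shot('side','d2')
cv2.imwrite('pics/c4.png',np.hstack([cv2.resize(x[:,:,::-1],(390,390),interpolation=cv2.INTER_CUBIC) for x in (a[150:250,210:310],b[160:260,195:295])]))
E
```

```text
time_s: 7.32
tcp_pos: [534.6, 84.4, 32.2]
tcp_rot: [-3.141, -0.004, 3.084]
force: [-0.3, 0.8, -0.4]
opening: 0.003
t 7.33 rack tcp [-48.7  60.7  32.2] F rack [-0.4  0.8 -0.4] open 0.0
roll needed 0.001 tilt [-0.005 -0.001 -1.   ]
slide [-2.8 -0.7 12.2]
```

View pics/c4.png

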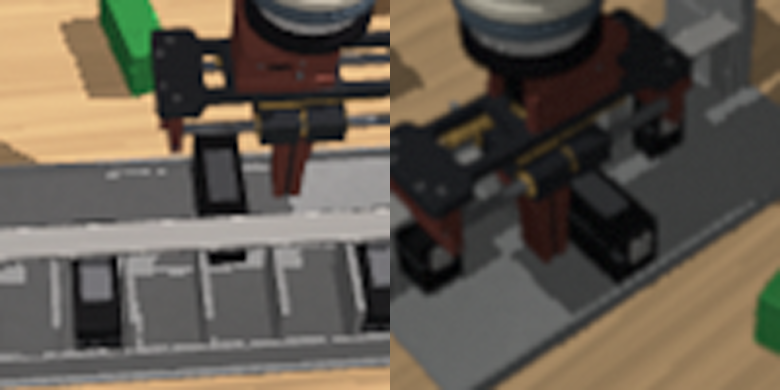

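The finger is standing clear beside the case on the +y side. Lowering it, then pushing −y in small steps.

```bash
python3 -m creep '[{"slide":[-2,0,6],"roll":0},{"slide":[0,-5,4],"roll":0},{"slide":[0,-5,0],"roll":0},{"slide":[0,-4,0],"roll":0},{"slide":[0,-4,0],"roll":0},{"slide":[0,-4,0],"roll":0},{"slide":[0,-4,0],"roll":0},{"slide":[0,-4,0],"roll":0}]'; python3 go.py '[-46,6,20]'
```

```text
time_s: 8.43
tcp_pos: [536.5, 55.0, 24.3]
tcp_rot: [3.141, 0.0, 3.085]
force: [1.1, 2.1, 1.2]
opening: 0.008
t 8.43 rack tcp [-45.2  31.5  24.3] F rack [1.  2.2 1.2] open 0.01
roll needed 0.0 tilt [ 0.  0. -1.]
slide [  0.8 -25.5   4.3]
```

```bash
python3 -m creep '[{"slide":[0,-4,0],"roll":0},{"slide":[0,-4,0],"roll":0},{"slide":[0,-4,0],"roll":0},{"slide":[0,-4,0],"roll":0},{"slide":[0,-4,0],"roll":0},{"slide":[0,0,0],"roll":0}]'; python3 go.py '[-46,6,20]'
python3 - <<'E'
from h import *
a,_=shot('scene','s3');b,_=shot('side','d3')
cv2.imwrite('pics/c5.png',np.hstack([cv2.resize(x[:,:,::-1],(400,400),interpolation=cv2.INTER_CUBIC) for x in (a[150:250,210:310],b[160:260,195:295])]))
E
```

```text
time_s: 9.18
tcp_pos: [535.1, 34.8, 24.1]
tcp_rot: [-3.141, -0.0, 3.084]
force: [0.6, -0.5, 0.2]
opening: 0.005
t 9.18 rack tcp [-45.4  11.2  24.1] F rack [ 0.7 -0.5  0.2] open 0.0
roll needed 0.001 tilt [-0. -0. -1.]
slide [ 0.5 -5.2  4.1]
```

View pics/c5.png

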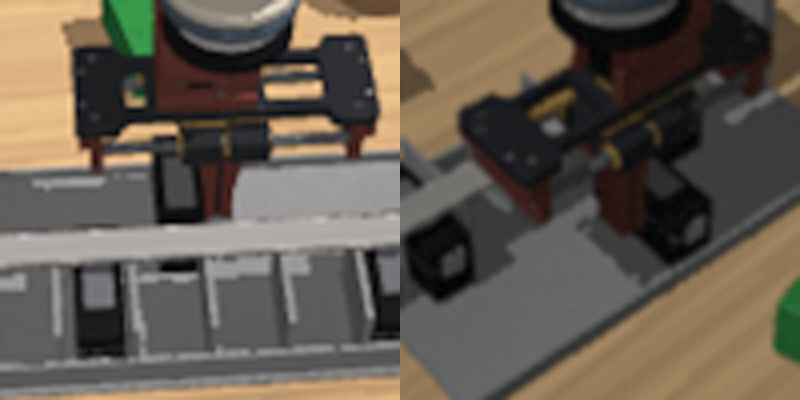

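The case has slid along with the finger, upright and square. Measuring it from its rear edge (side view, ≈(665,260)–(712,235)) and its top (scene view).

Run:
```python
import pickle
from fit import *
S=lambda x,y:(210+x/4-.4,150+y/4-.4); D=lambda x,y:(195+(x-400)/4-.4,160+y/4-.4)
print('bot rear',inv(p,ray(d,*D(665,262),4)),inv(p,ray(d,*D(712,238),4)))
print('top rear',inv(p,ray(d,*D(668,215),50)),inv(p,ray(d,*D(713,190),50)))
print('top scene near rail L,R',inv(p,ray(c,*S(158,222),50)),inv(p,ray(c,*S(204,220),50)))
print('top scene left edge upper',inv(p,ray(c,*S(153,160),50)))
```

```text
[ 5.79833421e+02  2.10127315e+01 -5.64198295e-02]
[[-0.1, -0.6], [0.6, -0.4], [-0.8, -0.3], [-0.5, -0.4], [-0.8, 0.3], [0.3, -0.0], [-1.2, 0.1], [-0.3, -0.8], [-0.1, 0.6], [0.6, 1.0], [-1.8, -1.2], [0.2, -0.1]]
bot rear [-74.   -0.8] [-77.9 -36.1]
top rear [-76.9   0.2] [-78.8 -33.7]
top scene near rail L,R [-15.5 -27.8] [-15.3   0.9]
top scene left edge upper [-64.5 -27.6]
```

Case centre is about y = −17, so 5.5 mm more. Then back off, lift, and go behind it.

```bash
python3 -m creep '[{"slide":[0,-3,0],"roll":0},{"slide":[0,-2.5,0],"roll":0},{"slide":[0,0,0],"roll":0}]'; python3 go.py;  python3 -m creep '[{"slide":[0,6,0],"roll":0},{"slide":[0,12,0],"roll":0},{"slide":[0,0,-40],"roll":0},{"slide":[0,0,-40],"roll":0},{"slide":[0,0,0],"roll":0}]'; python3 go.py '[-110,-23,95]'
```

```text
time_s: 9.65
tcp_pos: [534.8, 29.5, 24.1]
tcp_rot: [-3.142, -0.0, 3.085]
force: [0.6, 0.6, -0.3]
opening: 0.002
t 9.65 rack tcp [-45.5   5.9  24.1] F rack [ 0.5  0.7 -0.3] open 0.0
roll needed 0.001 tilt [-0. -0. -1.]
time_s: 10.28
tcp_pos: [538.1, 48.6, 106.9]
tcp_rot: [3.141, 0.006, 3.086]
force: [-0.0, -0.3, -0.6]
opening: 0.004
t 10.28 rack tcp [-43.2  25.2 106.9] F rack [ 0.  -0.3 -0.6] open 0.0
roll needed -0.0 tilt [ 0.006  0.    -1.   ]
slide [ 66.8 -48.2  11.5]
```

```bash
python3 -m creep '[{"slide":[34,-24,0],"roll":0},{"slide":[34,-24,0],"roll":0},{"slide":[0,0,0],"roll":0},{"slide":[0,0,0],"roll":0}]'; python3 go.py '[-110,-23,24]'
python3 - <<'E'
from h import *
a,_=shot('scene','s4');b,_=shot('side','d4')
cv2.imwrite('pics/c6.png',np.hstack([cv2.resize(x[:,:,::-1],(400,400),interpolation=cv2.INTER_CUBIC) for x in (a[150:250,210:310],b[160:260,215:315])]))
from fit import *
for n in((239,158),(252,172),(245,174)): print(inv(p,ray(c,*n,0)))
E
```

```text
time_s: 10.78
tcp_pos: [466.0, 4.0, 103.9]
tcp_rot: [3.141, 0.001, 3.085]
force: [0.2, -0.1, 0.5]
opening: 0.008
t 10.78 rack tcp [-112.7  -23.4  103.9] F rack [ 0.2 -0.   0.5] open 0.01
roll needed 0.0 tilt [ 0.001  0.    -1.   ]
slide [-2.6  0.4 79.9]
[ 5.79833421e+02  2.10127315e+01 -5.64198295e-02]
[[-0.1, -0.6], [0.6, -0.4], [-0.8, -0.3], [-0.5, -0.4], [-0.8, 0.3], [0.3, -0.0], [-1.2, 0.1], [-0.3, -0.8], [-0.1, 0.6], [0.6, 1.0], [-1.8, -1.2], [0.2, -0.1]]
[-220.7  -42.4]
[-165.2   -8.6]
[-159.1  -28.8]
```

View pics/c6.png

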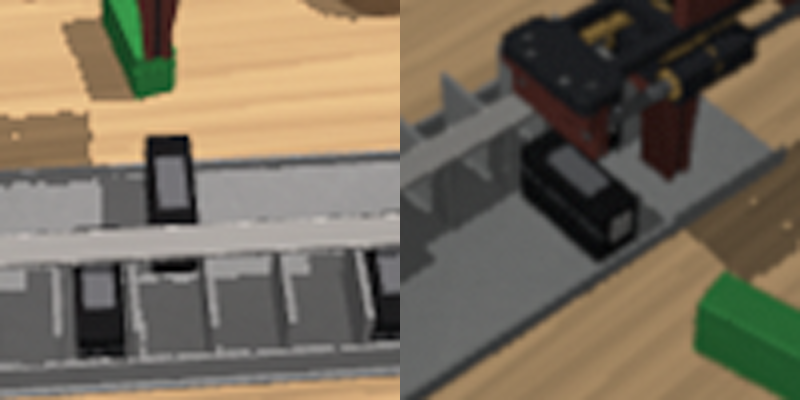

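The case stands upright. Top corners in the scene crop are (147,140), (188,137), (196,221) and (153,225), and the green box is clear of the descent.

Run:
```python
from fit import *
S=lambda x,y:(210+x/4-.4,150+y/4-.4); D=lambda x,y:(215+(x-400)/4-.4,160+y/4-.4)
for q in[(147,140),(188,137),(196,221),(153,225)]: print('sc',inv(p,ray(c,*S(*q),50)))
for q in[(602,215),(638,190),(523,150)]: print('sd top',inv(p,ray(d,*D(*q),50)))
for q in[(600,260),(637,237),(523,195)]: print('sd bot',inv(p,ray(d,*D(*q),4)))
print('div fronts floor-rear ends y', [inv(p,ray(c,*S(x,y),60)) for x,y in((135,270),(208,268))])
```

```text
[ 5.79833421e+02  2.10127315e+01 -5.64198295e-02]
[[-0.1, -0.6], [0.6, -0.4], [-0.8, -0.3], [-0.5, -0.4], [-0.8, 0.3], [0.3, -0.0], [-1.2, 0.1], [-0.3, -0.8], [-0.1, 0.6], [0.6, 1.0], [-1.8, -1.2], [0.2, -0.1]]
sc [-81.1 -30.4]
sc [-82.   -3.6]
sc [-14.8  -4.1]
sc [-13.4 -31.1]
sd top [-82.2  -6.1]
sd top [-80.7 -36. ]
sd top [-10.3  -4.2]
sd bot [-78.7  -9. ]
sd bot [-79.3 -39. ]
sd bot [-6.  -6.8]
div fronts floor-rear ends y [array([ 26.1, -44.7]), array([27.4, -0.7])]
```

The two views put the centre at y ≈ −17 and −22, and the contact geometry says −22. That is inside the ±6 mm clearance, and the divider fronts are rounded. I'll push slowly from behind and watch the force.

```bash
python3 -m creep '[{"slide":[0,1,40],"roll":0},{"slide":[0,0,38],"roll":0},{"slide":[0,0,0],"roll":0},{"slide":[-5,0,0],"roll":0},{"slide":[-5,0,0],"roll":0},{"slide":[-4,0,0],"roll":0},{"slide":[-4,0,0],"roll":0},{"slide":[-4,0,0],"roll":0}]'; python3 go.py '[-22,-22,24]'
```

```text
time_s: 11.88
tcp_pos: [487.3, 3.3, 26.4]
tcp_rot: [-3.142, -0.0, 3.085]
force: [-1.2, 0.1, 1.0]
opening: 0.003
t 11.88 rack tcp [-91.4 -22.9  26.4] F rack [-1.3  0.1  1. ] open 0.0
roll needed 0.0 tilt [-0. -0. -1.]
slide [-69.4   0.9   2.4]
```

```bash
python3 -m creep '[{"slide":[-4,0,0],"roll":0},{"slide":[-4,0,0],"roll":0},{"slide":[-4,0,0],"roll":0},{"slide":[-4,0,0],"roll":0},{"slide":[-4,0,0],"roll":0}]'; python3 go.py '[-22,-22,24]'
python3 - <<'E'
from h import *
a,_=shot('scene','s5');b,_=shot('side','d5')
cv2.imwrite('pics/c7.png',np.hstack([cv2.resize(x[:,:,::-1],(400,400),interpolation=cv2.INTER_CUBIC) for x in (a[160:260,210:310],b[160:260,215:315])]))
E
```

```text
time_s: 12.5
tcp_pos: [508.1, 2.2, 26.2]
tcp_rot: [3.142, 0.001, 3.085]
force: [-0.8, 0.1, -1.0]
opening: 0.008
t 12.5 rack tcp [-70.6 -22.9  26.2] F rack [-0.8  0.  -1. ] open 0.01
roll needed 0.0 tilt [ 0.001 -0.    -1.   ]
slide [-48.6   0.9   2.3]
```

View pics/c7.png

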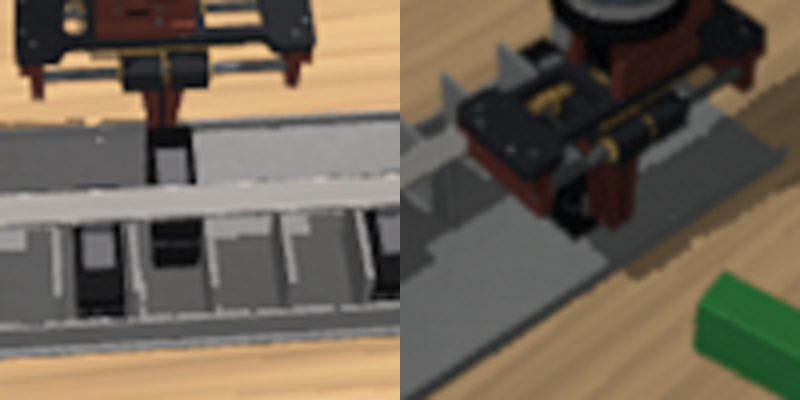

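The case front (152–201, 265) has entered gap 3, between the dividers at 137 and 210. It is straight, with low force. Continuing.

```bash
python3 -m creep '[{"slide":[-5,0,0],"roll":0},{"slide":[-5,0,0],"roll":0},{"slide":[-5,0,0],"roll":0},{"slide":[-5,0,0],"roll":0},{"slide":[-5,0,0],"roll":0},{"slide":[-5,0,0],"roll":0},{"slide":[-5,0,0],"roll":0},{"slide":[-4,0,0],"roll":0}]'; python3 go.py '[-22,-22,24]'
```

```text
time_s: 13.6
tcp_pos: [546.5, -0.1, 26.2]
tcp_rot: [-3.142, 0.0, 3.085]
force: [-2.3, -1.4, 1.4]
opening: 0.005
t 13.6 rack tcp [-32.1 -22.9  26.2] F rack [-2.3 -1.6  1.4] open 0.0
roll needed 0.0 tilt [ 0. -0. -1.]
slide [-10.1   0.9   2.2]
```

```bash
python3 -m creep '[{"slide":[-2,0,0],"roll":0},{"slide":[-2,0,0],"roll":0},{"slide":[-2,0,0],"roll":0},{"slide":[0,0,0],"roll":0}]'; python3 go.py '[-22,-22,24]'
```

```text
time_s: 14.1
tcp_pos: [552.6, -0.3, 26.2]
tcp_rot: [3.142, 0.001, 3.085]
force: [0.1, -0.2, -0.4]
opening: 0.004
t 14.1 rack tcp [-25.9 -22.8  26.2] F rack [ 0.1 -0.2 -0.4] open 0.0
roll needed 0.0 tilt [ 0.001  0.    -1.   ]
slide [-3.9  0.8  2.2]
```

```bash
python3 -m creep '[{"slide":[-2,0,0],"roll":0},{"slide":[-2,0,0],"roll":0},{"slide":[-1,0,0],"roll":0},{"slide":[0,0,0],"roll":0}]'; python3 go.py '[-22,-22,24]'
```

```text
time_s: 14.6
tcp_pos: [554.8, -0.5, 25.8]
tcp_rot: [-3.142, -0.005, 3.085]
force: [-6.7, 0.2, 5.7]
opening: 0.008
t 14.6 rack tcp [-23.8 -22.9  25.8] F rack [-6.7 -0.2  5.7] open 0.01
roll needed 0.0 tilt [-0.005  0.    -1.   ]
slide [-1.8  0.9  1.8]
```

```bash
python3 -m creep '[{"slide":[-1.5,0,0],"roll":0},{"slide":[0,0,0],"roll":0}]'; python3 go.py; python3 -m creep '[{"slide":[5,0,0],"roll":0},{"slide":[20,0,0],"roll":0},{"slide":[40,0,0],"roll":0},{"slide":[0,0,-50],"roll":0},{"slide":[20,0,-50],"roll":0},{"slide":[40,0,-40],"roll":0},{"slide":[40,0,0],"roll":0},{"slide":[0,0,0],"roll":0}]'; python3 go.py
python3 - <<'E'
from h import *
a,_=shot('scene','s6');b,_=shot('side','d6')
cv2.imwrite('pics/c8.png',np.hstack([cv2.resize(x[:,:,::-1],(400,400),interpolation=cv2.INTER_CUBIC) for x in (a[160:260,210:310],b[140:240,205:305])]))
E
```

```text
time_s: 14.85
tcp_pos: [554.8, -0.5, 25.6]
tcp_rot: [-3.141, -0.008, 3.085]
force: [-11.3, 0.4, 7.9]
opening: 0.005
t 14.85 rack tcp [-23.8 -22.9  25.6] F rack [-11.3  -0.3   7.9] open 0.01
roll needed 0.0 tilt [-0.008  0.    -1.   ]
time_s: 15.85
tcp_pos: [392.0, 8.8, 166.7]
tcp_rot: [3.142, 0.001, 3.085]
force: [0.9, 0.2, -0.1]
opening: 0.002
t 15.85 rack tcp [-186.8  -22.8  166.7] F rack [ 0.9  0.3 -0.1] open 0.0
roll needed 0.0 tilt [ 0.001 -0.    -1.   ]
```

View pics/c8.png

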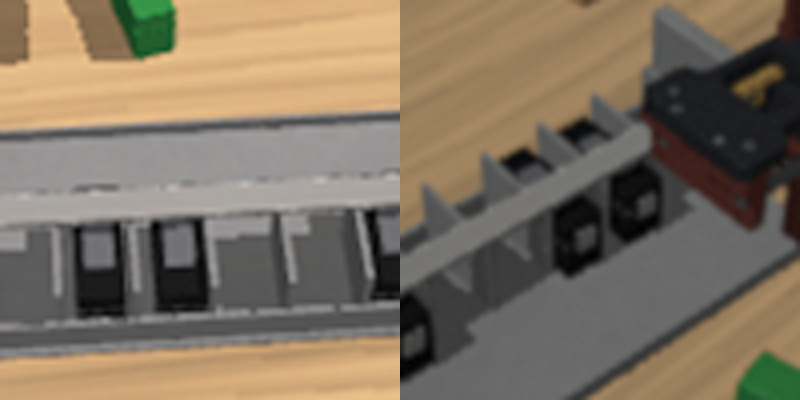

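The pushed case is in gap 3. Its far end at (180,308) is level with the stored neighbour at (100,312), and their rear ends line up too. It is upright and the robot is clear.

```bash
python3 -c "
from cell import *
job_done();print(get_state()['time_s'])"
```

```text
the job is handed in; nothing more can be done
the job is handed in; nothing more can be done
```

The drill-bit case is home in the third gap from the tall end, and I handed the job in at about 16 s of the 64 s allowed; no verdict is reported.

- **Counting:** I slid the shut fingertip along the rail from gap 1 to gap 3. The force readings between moves showed 7–8 N of contact, and I stopped at rack y = −25 mm, well short of the fourth gap.
- **Pushing:** I slid the tray case about 40 mm sideways until it lined up with gap 3. I then pushed it in from behind until it stalled firmly against the back stop, at 11 N with no further movement.
- **Last checks:** The final picture shows the case upright in gap 3, level with the stored case beside it. The stored cases near it look unmoved, and the robot was clear and touching nothing. I did not re-measure the other bench items at the end, but the arm passed well above them.
- **Disagreements:**
  - Before the push in, the two camera views differed by about 4–5 mm on the case's sideways position. Both were within the gap's clearance, and it went in without jamming.
  - The stall came about 2 mm short of the position I had calculated. That matches the camera calibration error.

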